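Stand the stirring rod in the full-depth pocket

ROBOT

A 6-joint arm with a two-finger parallel gripper is mounted at the origin on the work surface. World frame = base frame: x ahead of the robot, y to its left, z up, the work surface at z = 0. Lengths are in m, angles in rad, forces in N, time in s.
With the tool pointing down it reaches from about 0.3 to 0.85 m from the base axis. Payload 4.2 kg.
Tool frame: the origin (TCP) lies at the very end of the fingers, on their centre line; the grasp point (between the pads) lies 19 mm behind it (env.grip_depth is the distance from the TCP to the grasp point, in m); z points along the fingers, y is the line along which they close (so a half turn about z gives the same grasp; the last joint's range is limited). The gripper opens to 91 mm and grips with 3 to 60 N. Pads are 32 mm wide; open, the fingers measure 118 mm over their backs; the gripper's body (76 mm by 178 mm) begins 60 mm behind the grasp point.
Start: joints at [1.326, 0.32, 1.565, -0, 1.257, -0.02], TCP at [0.128, 0.561, 0.214] pointing down, gripper open.
Joint ranges: [-3.11, 3.11], [-0.84, 2.01], [0.21, 2.61], [-1.34, 4.49], [0.05, 2.63], [-2.56, 2.56]. Speed limits (rad/s): [2.57, 2.57, 3.14, 3.14, 3.14, 3.14].

INTERFACE

Orientations are given as a rotation vector (axis times angle).
In Python, from workcell import env gives the robot as it stands. The module is installed in compiled form; this text tells all that it offers.
- The arm moves only by the shell command python3 -m pendant 'ROWS' [OPENING]. ROWS is JSON, a list that holds one entry, the list of rows, each a list of 6 numbers: the shift along the tool's x, y, z scaled (see below), then the turn, a rotation vector about the tool's x, y, z scaled (see below). In form: [[[tx, ty, tz, ax, ay, az], ...]]. A call has 1 to 10 rows; each row shifts and turns the commanded pose from where the row before left it, along the tool's axes as they then stand; what a row does not reach is not made up. The controller multiplies each number of a shift by 150 mm and each number of a turn by 2 rad. A row lasts 1/10 s, in which the tool goes at most 50 mm and 8.59 degrees, less where a joint would pass 70% of its speed; a pose out of reach is approached as far as the arm can. A call with a number of a shift or a turn outside -1 to 1 is refused whole. A call with a gripper value outside its range is refused whole. OPENING is the finger opening in mm, from 0 to 91.2, set as the call begins (- or left out, the last holds). The fingers move at their own pace and stop on an object; the grip force is fixed at half the most. Time passes only in rows, so rows that do not move let the fingers close. It gives the time, the measured TCP pose, the force, the opening and the grip force at its end, in the units of the state.
- env.sense(): the state, without advancing time (a new reading comes with each control period).
- env.capture(name): name is "scene" or "side" or "wrist"; returns the picture (384x512x3 uint8, red, green, blue); there is no depth.
- env.camera_model(name): a dict with "mtx" (3x3 intrinsics, pixels), "distortion" ([k1, k2, p1, p2, k3] as OpenCV has them; the pictures are not rectified), "origin" and "attitude" of the camera in the world; the wrist camera has in their place "hand_eye" (4x4, takes a point from camera to tool coordinates, whose origin is the TCP and whose axes are the flange's). Camera axes: x right, y up, looking along -z (the intrinsics and any distortion apply to the point x, -y, -z); pixel columns grow to the right and rows downward; lengths in m; the calibration is good to about 2 mm. A picture is of the moment at which its call begins: read the wrist's pose just before it. camera_model takes no time and is no camera call.
- env.job_done(): hands the job in; it is judged then, once.
The state is a dict: "t": time; "joints": joint angles; "dq": joint speeds; "joint_efforts": joint torques, N m; "tcp_pos": TCP position; "eef_rot": TCP orientation; "force": force on the tool from outside, world axes, zero at the start; "wrist_torque": the same for the moment, N m; "gripper_width": finger opening in m; "gripper_force": force on a finger pad.
Only numpy, scipy, OpenCV 4.12 (cv2) and the standard library are available. Lean on these libraries where they do the work, as an engineer would, in place of code of your own. Each camera call takes 0.05 s, during which the arm holds its last target. There are 200 camera calls.

TASK

Take the steel stirring rod that leans in the glass beaker and stand it, rubber foot down, in the grey three-pocket caddy. Two of the pockets have spacers for shorter rods hidden at the bottom, so feel with the rod which pocket lets it down all the way, and leave it standing free there. Lower it gently instead of letting it drop, and neither knock the beaker over nor disturb the bottle, the tip box or the well plate.

Things in the scene. Friction and masses are not known exactly. Their poses are not given: they have to be found in the camera images.
- rod: Plain steel stirring rod, round, 10 mm diameter, 200 mm long, 60 g; the last 27 mm is a black rubber foot of the same diameter with a round end. Origin at the foot's tip; z runs along the rod to its top end. It starts leaning about 36 degrees from vertical in the beaker, top roughly towards the robot, its upper 80 mm beyond the rim.
- rod_foot (a point): Tip of the rod's rubber foot (its lower end). In the full-depth pocket it stands 9 mm above the bench, in the two others 44 mm.
- rod_top (a point): Centre of the rod's upper end, 200 mm from the foot. In the full-depth pocket it is about 209 mm above the bench, in the two others about 244 mm.
- beaker: Loose straight glass beaker, outer diameter 84 mm, 100 mm high, walls 3 mm, floor 4 mm thick, 300 g. Origin at the centre of its underside, z up.
- caddy: Fixed grey plastic caddy, 34 (x) by 92 (y) by 100 mm high, on a base plate 75 by 122 by 6 mm. Origin at the centre of its underside, z up. Open on top: three square pockets in a row along y, each 24 by 24 mm, walls 5 mm. One (which one varies) is full depth, floor 9 mm above the underside; grey spacers raise the floor of the two others to 44 mm. They look alike.
- pocket0 (a point): Centre of the mouth of the pocket at caddy y = -29 mm, 100 mm above the bench.
- pocket1 (a point): Centre of the mouth of the middle pocket.
- pocket2 (a point): Centre of the mouth of the pocket at caddy y = +29 mm.
- bottle: Bystander: white bottle, 68 mm diameter, 170 mm high. Origin at the centre of its underside.
- tip_box: Bystander: blue pipette-tip box with clear lid, 85 by 122 mm, 92 mm high. Origin at the centre of its underside.
- well_plate: Bystander: flat black well plate, 86 by 128 mm, 14 mm high. Origin at the centre of its underside.

How it is judged:
On the way:
1. the rod is lifted clear of the beaker: its foot is more than 110 mm above the bench (height (world z) of rod_foot above 0.11 m), for 0.1 s.
At the end, for the whole second after the job is handed in: The rod stands foot down in the caddy's full-depth pocket: its foot is inside the caddy's outline and less than 20 mm above the caddy's underside, the rod within 0.2 rad of vertical, at rest (under 0.02 m/s), and the beaker is upright (within 0.1 rad) (x of rod_foot in the frame of caddy between -0.016 and 0.016 m and y of rod_foot in the frame of caddy between -0.046 and 0.046 m and z of rod_foot in the frame of caddy below 0.02 m and angle between rod's own z axis and vertical below 0.2 rad and height (world z) of rod_top above 0.19 m and linear speed of rod below 0.02 m/s and angle between beaker's own z axis and vertical below 0.1 rad); the robot touches nothing.
It fails at once if the rod drops or is driven down into the caddy: faster than 0.6 m/s with its foot in a pocket (x of rod_foot in the frame of caddy between -0.016 and 0.016 m and y of rod_foot in the frame of caddy between -0.046 and 0.046 m and z of rod_foot in the frame of caddy below 0.09 m and linear speed of rod above 0.6 m/s).
It fails at once if the beaker is knocked over (tilted more than 0.6 rad) (angle between beaker's own z axis and vertical above 0.6 rad).
It fails at once if a bystander (bottle, tip box, well plate) is moved more than 30 mm (distance of any of bottle, tip_box, well_plate from where it was at the start of the episode above 0.03 m).
It also fails if it takes over 61 s, if anything falls off the work surface, if the arm or the gripper's body presses on something with over 40 N, if the wrist force passes 120 N, or if a joint passes its speed limit or range.

## Working session

There is one attempt and no reset: what is moved stays moved. The work goes in short steps, Python scripts to look and compute and a shell command to move; the robot and the scene stay as the last step left them, time stands still between calls to the robot, and variables do not carry over. Pictures are saved under pics/ and viewed, at most 10 in all, crops included, and the job is handed in when it is done.

```bash
mkdir -p pics; python3 - <<'E'
from workcell import env
import cv2,numpy as np
a=env.capture("scene");b=env.capture("side")
cv2.imwrite("pics/a.png",a[:,:,::-1]);cv2.imwrite("pics/b.png",b[:,:,::-1])
np.set_printoptions(precision=4,suppress=True)
for n in("scene","side","wrist"):print(n,env.camera_model(n))
s=env.sense();print(s)
E
```

```text
scene {'mtx': array([[378.3846,   0.    , 255.4973],
       [  0.    , 378.3846, 192.7638],
       [  0.    ,   0.    ,   1.    ]]), 'distortion': array([0.0108, 0.    , 0.    , 0.    , 0.    ]), 'origin': array([1.4758, 0.044 , 0.7214]), 'attitude': array([0.7565, 0.8096, 1.4694])}
side {'mtx': array([[377.5031,   0.    , 258.832 ],
       [  0.    , 377.5031, 186.1765],
       [  0.    ,   0.    ,   1.    ]]), 'distortion': array([-0.0119,  0.    ,  0.    ,  0.    ,  0.    ]), 'origin': array([0.3722, 0.6193, 0.783 ]), 'attitude': array([ 0.1164, -1.0938, -2.6804])}
wrist {'mtx': array([[310.8218,   0.    , 252.0233],
       [  0.    , 310.8218, 189.9108],
       [  0.    ,   0.    ,   1.    ]]), 'distortion': array([-0.0319,  0.    ,  0.    ,  0.    ,  0.    ]), 'hand_eye': array([[-0.0007,  0.9675,  0.2529,  0.072 ],
       [ 1.    ,  0.0008, -0.0001,  0.0002],
       [-0.0003,  0.2529, -0.9675, -0.17  ],
       [ 0.    ,  0.    ,  0.    ,  1.    ]])}
{'t': 0.1, 'joints': array([ 1.326 ,  0.3202,  1.5655,  0.    ,  1.2574, -0.02  ]), 'dq': array([ 0.0003, -0.0015, -0.0051, -0.0009,  0.0001,  0.001 ]), 'joint_efforts': array([  0.0013, -41.3334, -23.2513,   0.0728,   0.0422,  -0.0001]), 'tcp_pos': array([0.128 , 0.5601, 0.2132]), 'eef_rot': array([-0.3523, -3.1216,  0.0025]), 'force': array([ 0.5303, -0.2173,  0.0366]), 'wrist_torque': array([-0.0192,  0.0431,  0.0365]), 'gripper_force': 0.0, 'gripper_width': 0.09108920838330462}
```

View pics/a.png

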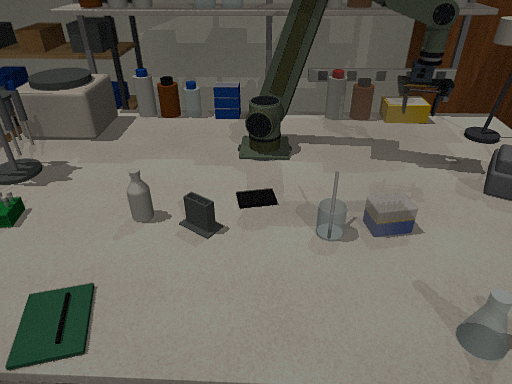

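View pics/b.png

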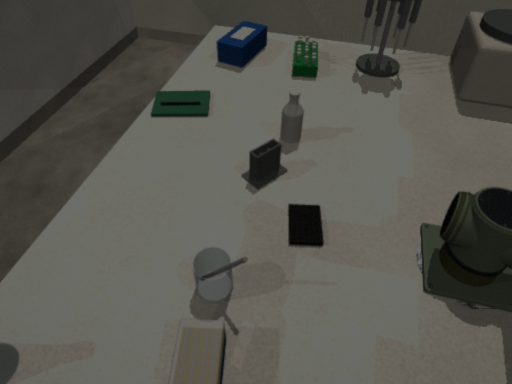

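Scene view: rod top near (336,172), beaker base near (330,236), caddy around (200,212), bottle (141,200), tip box (390,215), well plate (257,198). Side view: rod top near (244,261), beaker rim centre near (212,263), caddy (265,163). I'll zoom in on both for accurate points.

```bash
cat > h.py <<'E'
import cv2,numpy as np
from scipy.spatial.transform import Rotation as R
from workcell import env
np.set_printoptions(precision=4,suppress=True)
def cam(n,s=None):
    m=env.camera_model(n)
    if n=="wrist":
        s=s or env.sense();T=np.eye(4);T[:3,:3]=R.from_rotvec(s["eef_rot"]).as_matrix();T[:3,3]=s["tcp_pos"];T=T@m["hand_eye"]
        return m,T[:3,3],T[:3,:3]
    return m,np.array(m["origin"]),R.from_rotvec(m["attitude"]).as_matrix()
def ray(n,uv,c=None):
    m,o,A=c or cam(n)
    p=cv2.undistortPoints(np.array([[uv]],float),m["mtx"],m["distortion"])[0,0]
    d=A@np.array([p[0],-p[1],-1]);return o,d/np.linalg.norm(d)
def atz(n,uv,z,c=None):
    o,d=ray(n,uv,c);return o+d*(z-o[2])/d[2]
def tri(*rs):
    M=np.zeros((3,3));b=np.zeros(3)
    for o,d in rs:
        P=np.eye(3)-np.outer(d,d);M+=P;b+=P@o
    x=np.linalg.solve(M,b);return x,[np.linalg.norm((np.eye(3)-np.outer(d,d))@(x-o)) for o,d in rs]
def proj(n,X,c=None):
    m,o,A=c or cam(n);q=(np.atleast_2d(X)-o)@A
    q=q*[1,-1,-1];return cv2.projectPoints(q,np.zeros(3),np.zeros(3),m["mtx"],m["distortion"])[0][:,0]
E
python3 - <<'E'
from h import *
a=cv2.imread("pics/a.png");b=cv2.imread("pics/b.png")
def crop(i,x,y):return cv2.resize(i[y:y+60,x:x+80],(400,300),interpolation=cv2.INTER_CUBIC)
a2=cv2.resize(a[165:245,300:380],(400,400),interpolation=cv2.INTER_CUBIC)[:300]
c=np.vstack([np.hstack([crop(a,165,180),cv2.resize(a[165:245,300:407],(400,300),interpolation=cv2.INTER_CUBIC)]),np.hstack([crop(b,225,132),crop(b,180,242)])])
cv2.imwrite("pics/c.png",c)
E
```

```text
(no output)
```

View pics/c.png

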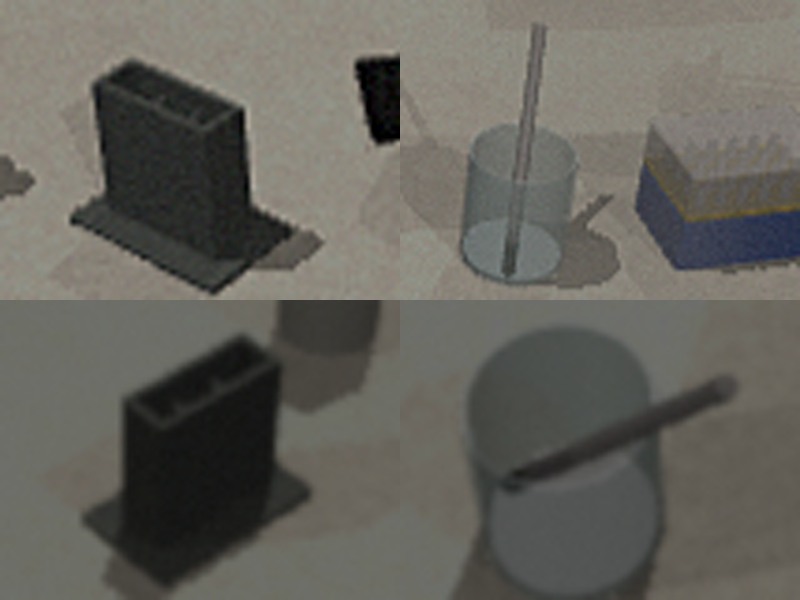

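```bash
cat > m.py <<'E'
from h import *
from scipy.optimize import least_squares
s=ray
t=tri(ray("scene",(336.5,172.2)),ray("side",(245.6,258.8)));f=tri(ray("scene",(328.8,237.1)),ray("side",(202.6,279)))
print("top",t,"foot",f);v=t[0]-f[0];print("len",np.linalg.norm(v),"tilt",np.degrees(np.arccos(v[2]/np.linalg.norm(v))),"az",np.degrees(np.arctan2(v[1],v[0])))
print("beaker",tri(ray("scene",(332.5,205.4)),ray("side",(211.6,262.6))), atz("scene",(332.5,205.4),.1),atz("side",(211.6,262.6),.1))
sc=np.array([[184,196.8],[191.2,192.2],[206.4,206.2],[213.8,201.4]])-.4
sd=np.array([[249.8,152.6],[258,158.2],[281,144.8],[273.6,139.2]])-.4
for n,P in(("scene",sc),("side",sd)):print(n,[atz(n,p,.1)[:2].round(3) for p in P])
# corners matched by nearest
def res(x):
    c,sn=np.cos(x[2]),np.sin(x[2]);L=np.array([[i*.017,j*.046] for i in(-1,1) for j in(-1,1)])
    W=np.c_[L@np.array([[c,sn],[-sn,c]])+x[:2],np.full(4,.1)]
    r=[]
    for n,P in(("scene",sc),("side",sd)):
        q=proj(n,W);d=np.linalg.norm(q[:,None]-P[None],axis=2);r+=[(q-P[d.argmin(1)]).ravel()]
    return np.concatenate(r)
c0=np.mean([atz("scene",p,.1)[:2] for p in sc],axis=0)
b=min((least_squares(res,[*c0,y]) for y in np.linspace(-1.5,1.5,13)),key=lambda r:r.cost)
print("caddy",b.x,np.degrees(b.x[2]),b.cost,b.fun.round(1))
E
python3 m.py
```

```text
top (array([0.4893, 0.2282, 0.1639]), [np.float64(0.0004583438420289391), np.float64(0.0004583438420288729)]) foot (array([0.5996, 0.2084, 0.0068]), [np.float64(0.000354944926831107), np.float64(0.0003549449268310417)])
len 0.19293797396553056 tilt 35.51297475036785 az 169.84882865341177
beaker (array([0.5682, 0.2143, 0.0982]), [np.float64(0.0010129111497094825), np.float64(0.0010129111497094528)]) [0.5699 0.2131 0.1   ] [0.5679 0.2165 0.1   ]
scene [array([ 0.54 , -0.226]), array([ 0.514, -0.21 ]), array([ 0.587, -0.151]), array([ 0.561, -0.133])]
side [array([ 0.588, -0.148]), array([ 0.56 , -0.131]), array([ 0.512, -0.205]), array([ 0.538, -0.224])]
caddy [ 0.5497 -0.1791 -0.5699] -32.65260089193616 1.7686966573651322 [ 0.5 -0.6  0.7 -0.1 -0.2 -0.2  0.3  0.5  0.7 -0.8 -0.2  0.  -0.3 -0.8
 -0.3 -0.5]
```

```bash
cat > go.py <<'E'
from h import *
import sys
# usage: shift (tool units) and turn (units of 2 rad) needed from the measured pose; rotation after translation
def go(P,z=None,y=None):
    s=env.sense();A=R.from_rotvec(s["eef_rot"]).as_matrix()
    d=A.T@(np.array(P)-s["tcp_pos"])/.15
    print("t",s["t"],"tcp",s["tcp_pos"],"shift",d,"rows>=",np.linalg.norm(d)*3)
    if z is not None:
        z=np.array(z)/np.linalg.norm(z);y=np.array(y,float);y-=z*(y@z);y/=np.linalg.norm(y)
        rv=R.from_matrix(A.T@np.c_[np.cross(y,z),y,z]).as_rotvec()/2
        print("turn",rv,"rows>=",np.linalg.norm(rv)*2/.15)
E
python3 - <<'E'
from go import *
u=np.array([-.5717,.1026,.8141]);T=np.array([.4885,.2283,.1655])
go(T+.07*u,-u,[.176,.984,0])
E
```

```text
t 0.1 tcp [0.128  0.5601 0.2132] shift [-2.5649 -1.6336 -0.0593] rows>= 9.124587737415098
turn [-0.008  -0.3098 -0.0228] rows>= 4.1436868883044635
```

```bash
python3 -m pendant '[[[-0.17,-0.11,-0.02,0,0,0],[-0.17,-0.11,0,0,0,0],[-0.17,-0.11,0,0,0,0],[-0.17,-0.11,0,0,0,0],[-0.17,-0.11,0,0,0,0],[-0.17,-0.11,0,0,0,0],[-0.17,-0.11,0,0,0,0],[-0.17,-0.11,0,0,0,0],[-0.17,-0.11,0,0,0,0],[-0.17,-0.11,0,0,0,0]]]' 91
python3 -m pendant '[[[-0.17,-0.11,-0.04,0,0,0],[-0.17,-0.11,0,0,0,0],[-0.17,-0.11,0,0,0,0],[-0.17,-0.11,0,0,0,0],[-0.17,-0.11,0,0,0,0],[0,0,0,0,-0.062,-0.005],[0,0,0,0,-0.062,-0.005],[0,0,0,-0.004,-0.062,-0.005],[0,0,0,-0.004,-0.062,-0.005],[0,0,0,0,-0.062,-0.003]]]'
python3 -m pendant '[[[0,0,0,0,0,0],[0,0,0,0,0,0]]]'
python3 - <<'E'
from go import *
u=np.array([-.5717,.1026,.8141]);T=np.array([.4885,.2283,.1655])
go(T+.07*u,-u,[.176,.984,0])
c=cam("wrist");i=env.capture("wrist")
print(proj("wrist",[T,T-.08*u,T-.2*u],c))
cv2.imwrite("pics/d.png",i[:,:,::-1])
E
```

```text
t: 1.1
tcp_pos: [0.3405, 0.3417, 0.2167]
eef_rot: [-0.352, -3.121, 0.001]
force: [-0.1, 0.8, -0.2]
gripper_width: 0.0911
gripper_force: 0.0
t: 2.1
tcp_pos: [0.4455, 0.2335, 0.2232]
eef_rot: [0.223, 2.515, -0.067]
force: [0.3, -0.2, -1.7]
gripper_width: 0.0913
gripper_force: 0.0
t: 2.3
tcp_pos: [0.4455, 0.2342, 0.2227]
eef_rot: [0.222, 2.522, -0.069]
force: [1.2, 0.1, 0.4]
gripper_width: 0.0912
gripper_force: 0.0
t 2.3 tcp [0.4455 0.2342 0.2227] shift [-0.0137  0.0122  0.0115] rows>= 0.06503945669216628
turn [ 0.001  -0.0043  0.0005] rows>= 0.05884944729449644
[[253.9547 203.5581]
 [253.3618 181.9785]
 [252.8577 163.6457]]
```

View pics/d.png

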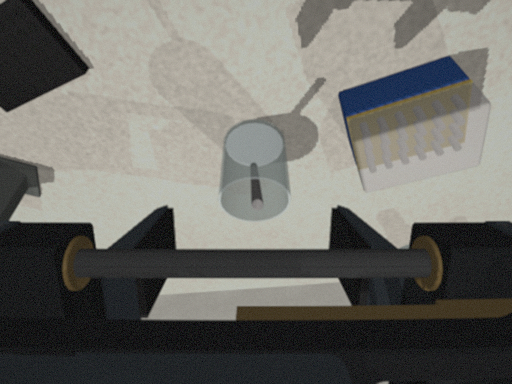

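The wrist view shows the rod nearly end-on, with its top at (258,204) and foot at (253,165). The prediction was (254,204) and (253,164), so the two agree to about 2 mm. Advancing and gripping.

```bash
python3 -m pendant '[[[-0.014,0.025,0.1,0,0,0],[0,0,0.1,0,0,0],[0,0,0.1,0,0,0],[0,0,0.1,0,0,0],[0,0,0.1,0,0,0],[0,0,0.1,0,0,0],[0,0,0.1,0,0,0],[0,0,0.1,0,0,0],[0,0,0,0,0,0]]]'
python3 -m pendant '[[[0,0,0,0,0,0],[0,0,0,0,0,0],[0,0,0,0,0,0],[0,0,0,0,0,0],[0,0,0,0,0,0],[0,0,0,0,0,0],[0,0,0,0,0,0],[0,0,0,0,0,0],[0,0,0,0,0,0],[0,0,0,0,0,0]]]' 0
python3 - <<'E'
from go import *
a=env.capture("scene");b=env.capture("side")
c=np.hstack([cv2.resize(i[y:y+100,x:x+100],(400,400),interpolation=cv2.INTER_CUBIC)[:,:,::-1] for i,x,y in((a,290,150),(b,170,220))])
cv2.imwrite("pics/e.png",c)
E
```

```text
t: 3.25
tcp_pos: [0.518, 0.2241, 0.125]
eef_rot: [0.227, 2.521, -0.072]
force: [-0.2, 0.1, 0.4]
gripper_width: 0.0908
gripper_force: 0.0
t: 4.25
tcp_pos: [0.5163, 0.2251, 0.1259]
eef_rot: [0.224, 2.52, -0.069]
force: [0.2, -0.3, 0.1]
gripper_width: 0.0139
gripper_force: 0.0
```

View pics/e.png

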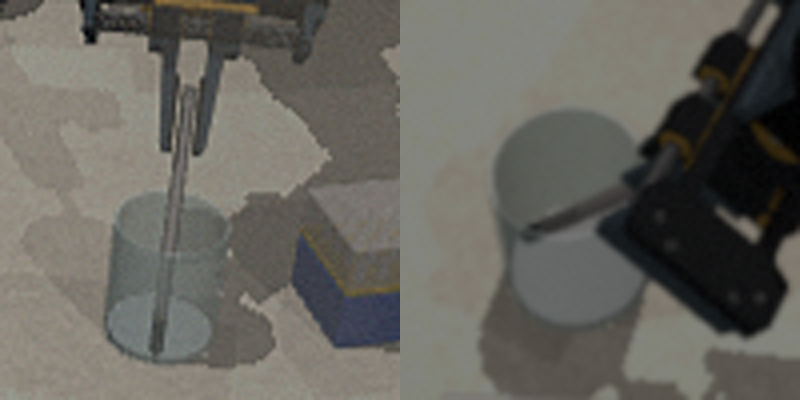

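The rod lies between the fingers, which were still closing when the picture was taken. I'll finish the grip, then lift straight up a little, then along the rod axis.

```bash
python3 -m pendant '[[[0,0,0,0,0,0],[0,0,0,0,0,0],[0,0,0,0,0,0],[0,0,0,0,0,0],[0,0,0,0,0,0]]]' 0
python3 -m pendant '[[[-0.029,0,-0.041,0,0,0],[-0.029,0,-0.041,0,0,0],[0,0,-0.1,0,0,0],[0,0,-0.1,0,0,0],[0,0,-0.1,0,0,0],[0,0,-0.1,0,0,0],[0,0,-0.1,0,0,0],[0,0,-0.1,0,0,0],[-0.03,0,-0.1,0,0,0],[-0.03,0,-0.1,0,0,0]]]'
python3 -m pendant '[[[-0.06,0,-0.1,0,0,0],[-0.06,0,-0.08,0,0,0],[-0.06,0,-0.08,0,0,0],[0,0,0,0,0,0],[0,0,0,0,0,0]]]'
python3 - <<'E'
from go import *
P=np.array(env.sense()["tcp_pos"])
go(P,[0,0,-1],[.176,.984,0])
a=env.capture("scene");b=env.capture("side")
c=np.hstack([cv2.resize(i[y:y+120,x:x+120],(400,400),interpolation=cv2.INTER_CUBIC)[:,:,::-1] for i,x,y in((a,280,130),(b,170,220))])
cv2.imwrite("pics/f.png",c)
E
```

```text
t: 4.85
tcp_pos: [0.5163, 0.2251, 0.1259]
eef_rot: [0.224, 2.52, -0.069]
force: [0.6, -0.0, -0.8]
gripper_width: 0.0095
gripper_force: 30.0
t: 5.85
tcp_pos: [0.4549, 0.2355, 0.2446]
eef_rot: [0.224, 2.521, -0.07]
force: [-0.4, 0.2, -0.1]
gripper_width: 0.0096
gripper_force: 30.0
t: 6.35
tcp_pos: [0.4548, 0.2355, 0.2912]
eef_rot: [0.224, 2.521, -0.069]
force: [0.3, 0.9, -1.0]
gripper_width: 0.0093
gripper_force: 30.0
t 6.35 tcp [0.4548 0.2355 0.2912] shift [0. 0. 0.] rows>= 0.0
turn [ 0.0005  0.3063 -0.0003] rows>= 4.083752495996848
```

View pics/f.png

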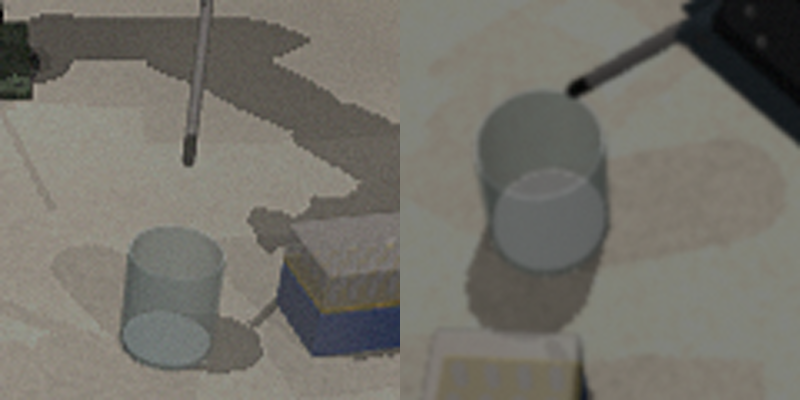

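The rod is clear of the beaker, which stands undisturbed; the foot is at scene crop (188,163) and side crop (573,88). I'll turn it upright and go towards the caddy's middle pocket.

```bash
python3 - <<'E'
from go import *
f,r=tri(ray("scene",(336.1,178.5)),ray("side",(221.5,246.2)));s=env.sense();A=R.from_rotvec(s["eef_rot"]).as_matrix()
print(f,r,"foot in tool",A.T@(f-s["tcp_pos"]))
E
python3 -m pendant '[[[0,0,0,0,0.0613,0],[0,0,0,0,0.0613,0],[0,0,0,0,0.0613,0],[0,0,0,0,0.0613,0],[0,0,0,0,0.0613,0],[0,0,0,0,0,0],[0,0,0,0,0,0]]]'
python3 - <<'E'
from go import *
go([.5497,-.1791,.285],[0,0,-1],[.1,.99,0])
E
```

```text
[0.5411 0.2192 0.1729] [np.float64(5.456921692775082e-05), np.float64(5.456921692771239e-05)] foot in tool [-0.0045 -0.0006  0.1467]
t: 7.15
tcp_pos: [0.4552, 0.2351, 0.2903]
eef_rot: [-0.279, -3.129, 0.001]
force: [0.3, 0.3, -1.1]
gripper_width: 0.0095
gripper_force: 30.0
t 7.15 tcp [0.4552 0.2351 0.2903] shift [-1.1092 -2.6063  0.037 ] rows>= 8.49838942762222
turn [-0.0004 -0.0002 -0.0387] rows>= 0.5160046271788176
```

```bash
python3 -m pendant '[[[-0.074,-0.174,0,0,0,0],[-0.074,-0.174,0,0,0,0],[-0.074,-0.174,0,0,0,0],[-0.074,-0.174,0,0,0,0],[-0.074,-0.174,0,0,0,0],[-0.074,-0.174,0,0,0,0],[-0.074,-0.174,0,0,0,0],[-0.074,-0.174,0,0,0,0],[-0.074,-0.174,0,0,0,0],[-0.074,-0.174,0,0,0,0]]]'
python3 -m pendant '[[[-0.074,-0.174,0.01,0,0,0],[-0.074,-0.174,0.01,0,0,0],[-0.074,-0.174,0.01,0,0,0],[-0.074,-0.174,0.01,0,0,0],[-0.074,-0.174,0,0,0,0],[0,0,0,0,0,0],[0,0,0,0,0,0],[0,0,0,0,0,0],[0,0,0,0,0,0],[0,0,0,0,0,0]]]'
python3 - <<'E'
from go import *
go([.5497,-.1791,.285])
a=env.capture("scene");b=env.capture("side")
c=np.hstack([cv2.resize(i[y:y+100,x:x+80],(400,500),interpolation=cv2.INTER_CUBIC)[:,:,::-1] for i,x,y in((a,160,140),(b,225,90))])
cv2.imwrite("pics/g.png",c)
E
```

```text
t: 8.15
tcp_pos: [0.5174, -0.0408, 0.2914]
eef_rot: [0.275, 3.128, 0.0]
force: [0.6, -0.4, -0.3]
gripper_width: 0.0096
gripper_force: 30.0
t: 9.15
tcp_pos: [0.5501, -0.1779, 0.2855]
eef_rot: [0.275, 3.129, 0.002]
force: [-0.4, -0.4, -0.5]
gripper_width: 0.0093
gripper_force: 30.0
t 9.15 tcp [ 0.5501 -0.1779  0.2855] shift [ 0.0015 -0.0082  0.0035] rows>= 0.02724474762016762
```

View pics/g.png

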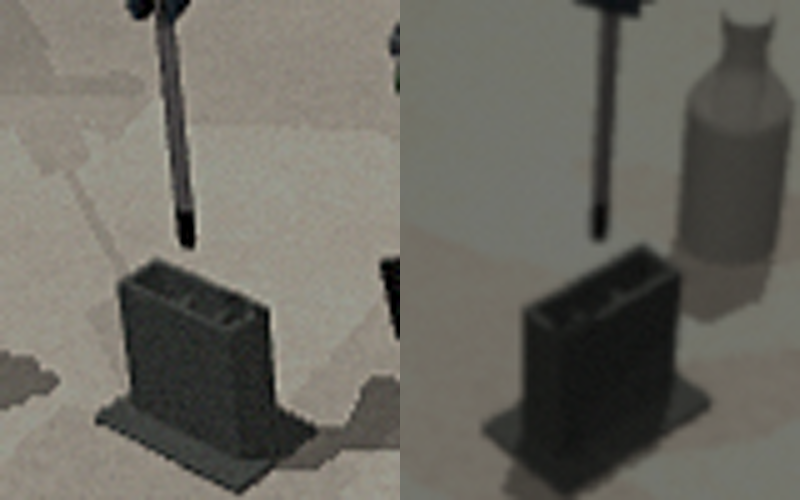

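```bash
python3 - <<'E'
from go import *
r1,r2=ray("scene",(197.2,188.6)),ray("side",(264.2,137.4))
f,e=tri(r1,r2);n1=np.cross(r1[1],ray("scene",(192.6,142.6))[1]);n2=np.cross(r2[1],ray("side",(266.4,92))[1])
d=np.cross(n1,n2);d/=np.linalg.norm(d);d*=np.sign(d[2]);s=env.sense()
print("foot",f,e,"axis",d,"foot-tcp",f-s["tcp_pos"])
A=R.from_rotvec(s["eef_rot"]).as_matrix();print(A)
for k in(-1,0,1):
    P=np.array([.5497,-.1791])+k*.029*np.array([.5395,.842]);print(k,P,"shift",A.T@np.r_[P-f[:2],0]/.15)
E
```

```text
foot [ 0.5538 -0.1786  0.1367] [np.float64(0.0007540536778181105), np.float64(0.0007540536778179764)] axis [-0.0114  0.0047  0.9999] foot-tcp [ 0.0036 -0.0003 -0.1487]
[[-0.9846  0.175   0.0007]
 [ 0.175   0.9846  0.0011]
 [-0.0005  0.0012 -1.    ]]
-1 [ 0.5341 -0.2035] shift [ 0.1005 -0.1866 -0.0003]
0 [ 0.5497 -0.1791] shift [ 0.0263 -0.0081 -0.    ]
1 [ 0.5653 -0.1547] shift [-0.0479  0.1705  0.0002]
```

```bash
python3 -m pendant '[[[0.026,-0.008,0,0,0,0],[0,0,0.06,0,0,0],[0,0,0.06,0,0,0],[0,0,0.06,0,0,0],[0,0,0.06,0,0,0],[0,0,0.06,0,0,0],[0,0,0.06,0,0,0],[0,0,0.06,0,0,0],[0,0,0.06,0,0,0],[0,0,0,0,0,0]]]'
python3 -m pendant '[[[0,0,0.02,0,0,0],[0,0,0.02,0,0,0],[0,0,0.02,0,0,0],[0,0,0.02,0,0,0],[0,0,0.01,0,0,0],[0,0,0.01,0,0,0],[0,0,0,0,0,0]]]'
```

```text
t: 10.25
tcp_pos: [0.5455, -0.179, 0.2117]
eef_rot: [-0.277, -3.127, -0.003]
force: [-0.5, -0.0, -0.8]
gripper_width: 0.0097
gripper_force: 30.0
t: 10.95
tcp_pos: [0.5462, -0.1793, 0.1981]
eef_rot: [0.277, 3.129, 0.002]
force: [-0.2, 0.0, -0.9]
gripper_width: 0.0092
gripper_force: 30.0
```

```bash
python3 -m pendant '[[[0,0,0.01,0,0,0],[0,0,0.01,0,0,0],[0,0,0.01,0,0,0],[0,0,0.01,0,0,0],[0,0,0,0,0,0]]]'
python3 -m pendant '[[[0,0,0.01,0,0,0],[0,0,0.01,0,0,0],[0,0,0.01,0,0,0],[0,0,0,0,0,0]]]'
```

```text
t: 11.45
tcp_pos: [0.5468, -0.1795, 0.1941]
eef_rot: [0.277, 3.127, 0.001]
force: [-1.0, 0.7, 7.5]
gripper_width: 0.0094
gripper_force: 30.0
t: 11.85
tcp_pos: [0.5484, -0.1799, 0.1934]
eef_rot: [0.276, 3.12, -0.001]
force: [-2.4, 1.5, 22.0]
gripper_width: 0.0094
gripper_force: 30.0
```

The force rises at TCP z = 0.194, which puts the foot at 44 mm: the middle pocket has a spacer. I'll lift out and try pocket2.

```bash
python3 -m pendant '[[[0,0,-0.06,0,0,0],[0,0,-0.1,0,0,0],[0,0,-0.1,0,0,0],[0,0,-0.1,0,0,0],[0,0,-0.1,0,0,0],[0,0,-0.1,0,0,0],[0,0,-0.06,0,0,0],[-0.037,0.089,0,0,0,0],[-0.037,0.089,0,0,0,0],[0,0,0,0,0,0]]]'
python3 - <<'E'
from go import *
go([.5653-.0037,-.1547+.0003,.212],[0,0,-1],[.175,.985,0]);print(env.sense()["force"])
E
```

```text
t: 12.85
tcp_pos: [0.5626, -0.1529, 0.2796]
eef_rot: [-0.273, -3.129, -0.004]
force: [0.1, -0.1, 0.3]
gripper_width: 0.0096
gripper_force: 30.0
t 12.85 tcp [ 0.5626 -0.1529  0.2796] shift [ 0.0044 -0.0122  0.4504] rows>= 1.351684201629053
turn [ 0.0013 -0.0007  0.0008] rows>= 0.021911171575093986
[ 0.1016 -0.1084  0.2646]
```

```bash
python3 -m pendant '[[[0.004,-0.01,0.06,0,0,0],[0,0,0.06,0,0,0],[0,0,0.06,0,0,0],[0,0,0.06,0,0,0],[0,0,0.06,0,0,0],[0,0,0.06,0,0,0],[0,0,0.06,0,0,0],[0,0,0.06,0,0,0],[0,0,0.03,0,0,0],[0,0,0,0,0,0]]]'
python3 -m pendant '[[[0,0,0.01,0,0,0],[0,0,0.01,0,0,0],[0,0,0.01,0,0,0],[0,0,0.01,0,0,0],[0,0,0.01,0,0,0],[0,0,0.01,0,0,0],[0,0,0.01,0,0,0],[0,0,0,0,0,0]]]'
```

```text
t: 13.85
tcp_pos: [0.5607, -0.1562, 0.2034]
eef_rot: [-0.277, -3.128, -0.003]
force: [0.4, 1.2, 0.2]
gripper_width: 0.0093
gripper_force: 30.0
t: 14.65
tcp_pos: [0.5612, -0.1564, 0.1942]
eef_rot: [0.277, 3.128, 0.002]
force: [-0.8, -0.1, 1.3]
gripper_width: 0.0092
gripper_force: 30.0
```

```bash
python3 -m pendant '[[[0,0,0.01,0,0,0],[0,0,0.01,0,0,0],[0,0,0.01,0,0,0],[0,0,0,0,0,0]]]'
```

```text
t: 15.05
tcp_pos: [0.5622, -0.1567, 0.1935]
eef_rot: [0.277, 3.123, 0.0]
force: [-3.5, 0.4, 19.2]
gripper_width: 0.0092
gripper_force: 30.0
```

Contact at the same height, so pocket2 has a spacer too and the full-depth pocket must be pocket0. I'll move there.

```bash
python3 -m pendant '[[[0,0,-0.06,0,0,0],[0,0,-0.1,0,0,0],[0,0,-0.1,0,0,0],[0,0,-0.1,0,0,0],[0,0,-0.1,0,0,0],[0,0,-0.1,0,0,0],[0,0,-0.06,0,0,0],[0,0,0,0,0,0]]]'
python3 -m pendant '[[[0.037,-0.089,0,0,0,0],[0.037,-0.089,0,0,0,0],[0.037,-0.089,0,0,0,0],[0.037,-0.089,0,0,0,0],[0,0,0,0,0,0],[0,0,0,0,0,0]]]'
python3 - <<'E'
from go import *
go([.5341-.0037,-.2035+.0003,.212],[0,0,-1],[.175,.985,0]);print(env.sense()["force"])
E
```

```text
t: 15.85
tcp_pos: [0.5615, -0.1566, 0.2833]
eef_rot: [0.277, 3.127, 0.001]
force: [0.2, 0.3, -0.1]
gripper_width: 0.0094
gripper_force: 30.0
t: 16.45
tcp_pos: [0.5295, -0.2056, 0.2822]
eef_rot: [0.279, 3.128, 0.003]
force: [0.1, -1.3, 0.0]
gripper_width: 0.0089
gripper_force: 30.0
t 16.45 tcp [ 0.5295 -0.2056  0.2822] shift [-0.0028  0.016   0.4684] rows>= 1.4059362371854143
turn [ 0.0009  0.0003 -0.0011] rows>= 0.01992607693322788
[ 0.0732 -1.3131  0.0082]
```

```bash
python3 -m pendant '[[[-0.003,0.015,0.06,0,0,0],[0,0,0.06,0,0,0],[0,0,0.06,0,0,0],[0,0,0.06,0,0,0],[0,0,0.06,0,0,0],[0,0,0.06,0,0,0],[0,0,0.06,0,0,0],[0,0,0.06,0,0,0],[0,0,0.05,0,0,0],[0,0,0,0,0,0]]]'
python3 -m pendant '[[[0,0,0.02,0,0,0],[0,0,0.02,0,0,0],[0,0,0.02,0,0,0],[0,0,0.02,0,0,0],[0,0,0,0,0,0]]]'
```

```text
t: 17.45
tcp_pos: [0.53, -0.2026, 0.2014]
eef_rot: [-0.277, -3.127, -0.003]
force: [-0.4, -0.5, -0.2]
gripper_width: 0.0095
gripper_force: 30.0
t: 17.95
tcp_pos: [0.5304, -0.2028, 0.1903]
eef_rot: [-0.277, -3.129, -0.002]
force: [-0.3, -0.4, -1.0]
gripper_width: 0.0093
gripper_force: 30.0
```

```bash
python3 -m pendant '[[[0,0,0.03,0,0,0],[0,0,0.03,0,0,0],[0,0,0.03,0,0,0],[0,0,0.03,0,0,0],[0,0,0.03,0,0,0],[0,0,0.02,0,0,0],[0,0,0.01,0,0,0],[0,0,0,0,0,0]]]'
python3 -m pendant '[[[0,0,0.01,0,0,0],[0,0,0.01,0,0,0],[0,0,0.01,0,0,0],[0,0,0,0,0,0]]]'
```

```text
t: 18.75
tcp_pos: [0.5306, -0.2028, 0.1635]
eef_rot: [0.277, 3.129, 0.002]
force: [-0.1, -0.8, -1.0]
gripper_width: 0.0092
gripper_force: 30.0
t: 19.15
tcp_pos: [0.5307, -0.2028, 0.1593]
eef_rot: [0.277, 3.129, 0.002]
force: [0.1, 0.2, -0.1]
gripper_width: 0.0097
gripper_force: 30.0
```

```bash
python3 -m pendant '[[[0,0,0.01,0,0,0],[0,0,0,0,0,0],[0,0,0,0,0,0]]]'
python3 -m pendant '[[[0,0,0,0,0,0],[0,0,0,0,0,0],[0,0,0,0,0,0],[0,0,0,0,0,0],[0,0,0,0,0,0],[0,0,0,0,0,0],[0,0,0,0,0,0],[0,0,0,0,0,0],[0,0,0,0,0,0],[0,0,0,0,0,0]]]' 45
python3 -m pendant '[[[0,0,-0.04,0,0,0],[0,0,-0.06,0,0,0],[0,0,-0.1,0,0,0],[0,0,-0.1,0,0,0],[0,0,-0.1,0,0,0],[0,0,-0.1,0,0,0],[0,0,-0.1,0,0,0],[0,0,-0.1,0,0,0],[0,0,0,0,0,0],[0,0,0,0,0,0]]]'
python3 - <<'E'
from go import *
a=env.capture("scene");b=env.capture("side")
cv2.imwrite("pics/k.png",np.hstack([cv2.resize(i[y:y+150,x:x+120],(400,500),interpolation=cv2.INTER_CUBIC)[:,:,::-1] for i,x,y in((a,120,90),(b,205,60))]))
E
```

```text
t: 19.45
tcp_pos: [0.531, -0.203, 0.1589]
eef_rot: [0.277, 3.127, 0.001]
force: [-1.3, 0.1, 6.5]
gripper_width: 0.0093
gripper_force: 30.0
t: 20.45
tcp_pos: [0.5307, -0.2028, 0.1577]
eef_rot: [0.277, 3.129, 0.002]
force: [0.4, 0.2, -0.4]
gripper_width: 0.045
gripper_force: 0.0
t: 21.45
tcp_pos: [0.5306, -0.203, 0.2631]
eef_rot: [0.277, 3.128, 0.002]
force: [-0.9, 0.9, -0.7]
gripper_width: 0.0447
gripper_force: 0.0
```

View pics/k.png

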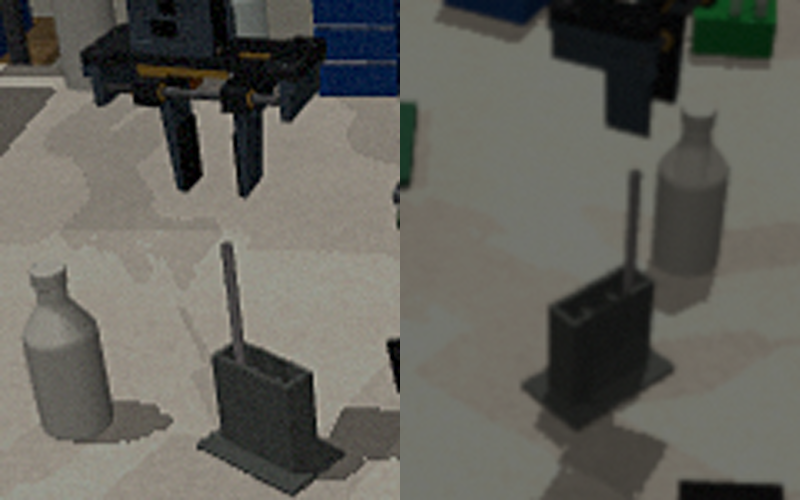

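The rod stands free in pocket0, with its top at scene crop (227,243) and side crop (635,172), well clear of the gripper. I'll check the top height and hand in.

```bash
python3 - <<'E'
from go import *
t,e=tri(ray("scene",(187.7,162.6)),ray("side",(275.1,111.2)));print(t,e)
if .195<t[2]<.222: print(env.job_done())
E
```

```text
[ 0.5325 -0.203   0.2102] [np.float64(0.0008096589552059235), np.float64(0.0008096589552060164)]
the job is handed in; nothing more can be done
None
```

The rod stands free, foot down, in the full-depth pocket (pocket0), its top measured 210 mm above the bench against about 209 mm expected; I handed the job in at about 21.5 s, and no verdict came back.

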